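# Square up the loose corner of a bead tray

### The job

The end rail of the wooden bead tray stands a few millimetres proud on its dowels. Take the square by its wooden handle and press its inside corner onto the tray's corner, so that it pushes the end rail fully home and bears on the front rail and the end rail at once, flush and without a gap; press gently but firmly (about 8 N on each face, never above 25 N) and keep it pressed for two seconds. Use only the square on the tray, then set the square down flat on the steel plate where it came from, without dropping it, let go, and leave the jar, the black block and the tin alone.

Things in the scene. Friction and masses are not known exactly. Their poses are not given: they have to be found in the camera images.
- square: L-shaped aluminium square, about 0.23 kg, flat on the plate. Origin: its inside corner, at its underside; z up. Stock: thick arm along +x, x -28 to 100, y -22 to 0, z 0 to 20 mm. Blade: thin arm along +y, x -28 to 0, y 0 to 120, z 0 to 6 mm. Testing faces: the stock's inside face (plane y = 0, looks to +y) and the blade's inside edge (plane x = 0, looks to +x).
- square_grip (a point): Where to grip the square: in its upright dark wooden handle, a rib on the stock, x -20 to 40, y -18 to -4 (14 mm wide), z 20 to 60 mm in the square's frame. This point lies at x 10, y -11, z 48 mm; axes as the square's. Grip from above, closing across y, fingertips no lower than z = 29 mm so that they clear the 32 mm high rails they reach over.
- tray: Shallow wooden tray, about 150 x 220 x 32 mm high, fixed to the bench. Origin: the outer corner beside the loose end rail, at bench level, where the outer faces of the front rail (nominally plane x = 0) and of the end rail when home (nominally plane y = 0) meet. x runs along the end rail, y along the front rail, both into the tray; z up.
- tray_corner (a point): About where the square's origin belongs when pressed on rightly, axes matching the square's: on the tray's nominal corner, 6 mm over the bench (2 to 20 mm will do). The true place differs by up to 3 mm in tray x and y, as the rails' thickness varies: find it by feel. Axes as the tray's.
- front_rail: Fixed front rail, on the tray side towards the robot, 32 mm high, hand-planed: 9 to 15 mm thick, so its straight outer face lies anywhere from tray x = -3 to +3 mm (not shown by this pose), from tray y = 12 to 220 mm. Its origin and axes are the tray's.
- end_rail: Loose rail at the tray's -y end, 138 mm long, 32 high. Axes as the tray's. It slides along tray y only: its origin is at tray y = minus its gap, 3 to 7 mm at the start, 8 at most, 0 when home (hard stop). 9 to 15 mm thick: its straight outer face lies at its own y = -3 to +3 mm (not shown by this pose), x 6 to 144 mm, clear of the blade. Pushed to tray +y it drags with about 4 N and stays where left.
- plate: Fixed flat dark grey steel plate on the bench, 230 (x) x 210 (y) x 3 mm, on which the square lies. Origin: centre of its underside. The square at the end must lie flat on it, its origin within 85 mm of the plate's centre along each plate axis.
- jar: Glass bead jar with a steel cap, 56 mm across, 75 mm high; bystander. Origin: centre of its underside.
- marver: Black graphite block 55 x 55 x 45 mm high; bystander. Origin: centre of its underside.
- tin: Flat steel tin 60 mm across, 35 mm high; bystander. Origin: centre of its underside.
Things that resemble listed ones, but are neither listed nor needed, are in the scene too. Of the things like the square, leave any that is purple; of the rest the larger one is meant.

How it is judged:
On the way:
1. the square bears on front and end rail with 4 to 15 N each for 1 s, within 0.025 rad and 6 mm of the tray corner, underside under 24 mm, level within 0.07 rad, end rail home within 1.5 mm (contact force between square and front_rail between 4 and 15 N and contact force between square and end_rail between 4 and 15 N and angle between the x axis of square and the x axis of tray, either way round below 0.025 rad and angle between the z axis of square and the z axis of tray, either way round below 0.07 rad and x of square in the frame of tray between -0.006 and 0.006 m and y of square in the frame of tray between -0.006 and 0.006 m and height (world z) of square below 0.024 m and y of end_rail in the frame of tray above -0.0015 m), for 1 s.
At the end, for the whole second after the job is handed in: The end rail is home within 1.5 mm; the square lies released, at rest and flat (within 0.05 rad, underside under 8 mm high) on the steel plate, its origin within 85 mm of the plate's centre along each plate axis (y of end_rail in the frame of tray above -0.0015 m and contact force between square and plate above 0.5 N and x of square in the frame of plate between -0.085 and 0.085 m and y of square in the frame of plate between -0.085 and 0.085 m and angle between square's own z axis and vertical below 0.05 rad and height (world z) of square below 0.008 m and linear speed of square below 0.01 m/s and contact force between the fingers and square below 0.1 N); the robot touches nothing.
It fails at once if the square presses a rail with more than 25 N (contact force between square and front_rail above 25 N or contact force between square and end_rail above 25 N).
It fails at once if the gripper touches the tray (over 2 N) (contact force between any of the fingers, the arm and tray above 2 N or contact force between any of the fingers, the arm and front_rail above 2 N).
It fails at once if the square is dropped: out of the fingers and moving faster than 0.35 m/s (contact force between the fingers and square below 0.1 N and linear speed of square above 0.35 m/s).
It fails at once if a bystander is moved more than 20 mm (distance of any of jar, marver, tin from where it was at the start of the episode above 0.02 m).
It also fails if it takes over 72 s, if anything falls off the work surface, if the arm or the gripper's body presses on something with over 40 N, if the wrist force passes 120 N, or if a joint passes its speed limit or range.

### The arm

A 6-joint arm with a two-finger parallel gripper is mounted at the origin on the work surface. World frame = base frame: x ahead of the robot, y to its left, z up, the work surface at z = 0. Lengths are in m, angles in rad, forces in N, time in s.
With the tool pointing down it reaches from about 0.35 to 0.975 m from the base axis. Payload 4.9 kg.
Tool frame: the origin (TCP) lies at the very end of the fingers, on their centre line; the grasp point (between the pads) lies 19 mm behind it (grasp_offset is the distance from the TCP to the grasp point, in m); x points along the fingers, y is the direction in which the jaws open and shut, and the axes are right-handed (so a half turn about x gives the same grasp; the last joint's range is limited). The gripper opens to 85 mm and grips with 20 to 120 N. Pads are 22 mm wide; open, the fingers measure 114 mm over their backs; the gripper's body (76 mm by 85 mm) begins 54 mm behind the grasp point. The pads swing forward as they close: fully open they stand 13 mm farther back than shut.
Start: joints at [1.192, 0.053, 1.613, -0, 1.476, -0.119], TCP at [0.161, 0.604, 0.231] pointing down, gripper open.
Joint ranges: [-3.01, 3.01], [-1.01, 2.22], [0.06, 2.58], [-1.02, 4.17], [0.09, 2.62], [-3.14, 3.14]. Speed limits (rad/s): [2.57, 2.57, 3.14, 3.14, 3.14, 3.14].

### API

Orientations are given as a rotation vector (axis times angle).
In Python, from station import get_obs, get_image, finish_job, grasp_offset gives the robot as it stands.
- The arm moves only by the tool move_arm, never from a script. Its argument "moves" is a list of rows, each a list of 6 numbers: the shift along the world's x, y, z scaled (see below), then the turn, a rotation vector about the world's x, y, z scaled (see below). A call has 1 to 8 rows; each row is the pose to reach, as a shift and turn from the pose commanded when the call began, turning the shorter way round; what a row does not reach only later rows make up. The controller multiplies each number of a shift by 0.12 m and each number of a turn by 2 pi rad. A row lasts 1/8 s, in which the tool goes at most 62.5 mm and 10.7 degrees, less where a joint would pass 70% of its speed; a pose out of reach is approached as far as the arm can. A call with a number of a shift or a turn outside -1 to 1 is refused whole. A call with a gripper value outside its range is refused whole. "gripper" is the closure, from 0 (fully open) to 1 (shut), set as the call begins (left out, the last holds). The fingers move at their own pace and stop on an object; "force" is the grip in N (left out, the last holds). Time passes only in rows, so rows that repeat a pose let the fingers close. It gives the time, the measured TCP pose, the force and the opening at its end, in the units of the state.
- get_obs(): the state, without advancing time (a new reading comes with each control period).
- get_image(name): name is "side" or "top"; returns a dict with "frame" (420x560x3 uint8, red, green, blue), "fx", "fy", "cx", "cy" (pixels), "T" (4x4, takes a point from camera to world coordinates). Camera axes: x right, y up, looking along -z (the intrinsics and any distortion apply to the point x, -y, -z); pixel columns grow to the right and rows downward; lengths in m; the calibration is good to about 2 mm. A picture is of the moment at which its call begins. There is no depth.
- finish_job(): hands the job in, once; it reports no verdict.
The state is a dict: "t": time; "q": joint angles; "dq": joint speeds; "effort": joint torques, N m; "tool_pos": TCP position; "tool_rot": TCP orientation; "contact_force": force on the tool from outside, world axes, zero at the start; "wrist_torque": the same for the moment, N m; "opening": finger opening in m.
Only numpy, scipy, OpenCV 4.12 (cv2) and the standard library are available. Lean on these libraries where they do the work, as an engineer would, in place of code of your own. Each camera call takes 0.05 s, during which the arm holds its last target.

## Working session

There is one attempt and no reset: what is moved stays moved. The work goes in short steps, Python scripts to look and compute and a tool call to move; the robot and the scene stay as the last step left them, time stands still between calls to the robot, and variables do not carry over. Pictures are saved under pics/ and viewed, and the job is handed in when it is done.

Besides the shell and the picture viewer there is one more tool, called after "Emit:" as name([rows], argument=value, ...), one row to a line, values as JSON. move_arm: Moves the arm, as the interface text tells. Its arguments: {"type":"object","properties":{"moves":{"type":"array","items":{"type":"array","items":{"type":"number","minimum":-1,"maximum":1}}},"gripper":{"type":"number"},"force":{"type":"number"}},"required":["moves"]}

```bash
ls; mkdir -p pics; cat > h.py <<'E'
import numpy as np, cv2
from station import get_obs, get_image, finish_job, grasp_offset
def cap(name,fn):
    d=get_image(name); cv2.imwrite(fn,d["frame"][:,:,::-1]); 
    np.savez(fn.replace('.png','.npz'),**{k:np.array(v) for k,v in d.items()})
    return d
def load(fn): return dict(np.load(fn.replace('.png','.npz')))
def px2w(d,u,v,z):
    dist=d.get("dist",None)
    r=np.array([(u-d["cx"])/d["fx"],-(v-d["cy"])/d["fy"],-1.0])
    T=np.array(d["T"]); r=T[:3,:3]@r; o=T[:3,3]
    return o+r*(z-o[2])/r[2]
def w2px(d,p):
    T=np.array(d["T"]); c=T[:3,:3].T@(np.array(p)-T[:3,3])
    return np.array([d["cx"]+d["fx"]*c[0]/-c[2], d["cy"]-d["fy"]*c[1]/-c[2]])
E
python3 - <<'E'
from h import *
print(get_obs(),grasp_offset)
for n in("top","side"):
    d=cap(n,f"pics/{n}0.png"); print({k:v for k,v in d.items() if k!="frame"})
E
```

```text
pics
{'t': 0.0, 'q': array([ 1.19197759e+00,  5.33476587e-02,  1.61430203e+00, -1.74020488e-06,
        1.47593678e+00, -1.18995010e-01]), 'dq': array([-0.00092364, -0.00176485, -0.00068257,  0.00105416, -0.00165287,
       -0.00072825]), 'effort': array([ 1.78074210e-03, -3.93674862e+01, -3.70183432e+01,  1.80771185e-04,
        7.08942898e-03,  1.32829027e-05]), 'tool_pos': array([0.16033912, 0.60345302, 0.23006389]), 'tool_rot': array([ 0.20245326,  1.56164556, -0.20549652]), 'contact_force': array([ 1.07371168, -0.45877066,  0.38257804]), 'wrist_torque': array([-0.02559551,  0.01918099,  0.03548075]), 'opening': 0.0853411239253823} 0.0187
{'fx': 504.19591509026577, 'fy': 504.19591509026577, 'cx': 280.46564821834016, 'cy': 209.44291623644617, 'T': array([[-0.02157149,  0.99730291, -0.07015388,  0.45323481],
       [-0.99965662, -0.02256008, -0.01333002, -0.06526674],
       [-0.01487675,  0.06984224,  0.99744711,  1.20804958],
       [ 0.        ,  0.        ,  0.        ,  1.        ]])}
{'fx': 379.6466361293987, 'fy': 379.6466361293987, 'cx': 267.4753472293832, 'cy': 207.25045233941165, 'T': array([[ 0.90275777,  0.29203952, -0.3158185 ,  0.26397944],
       [-0.43013203,  0.60630532, -0.66886493, -0.6487352 ],
       [-0.00385255,  0.73966666,  0.67296239,  0.64716809],
       [ 0.        ,  0.        ,  0.        ,  1.        ]])}
```

View pics/top0.png

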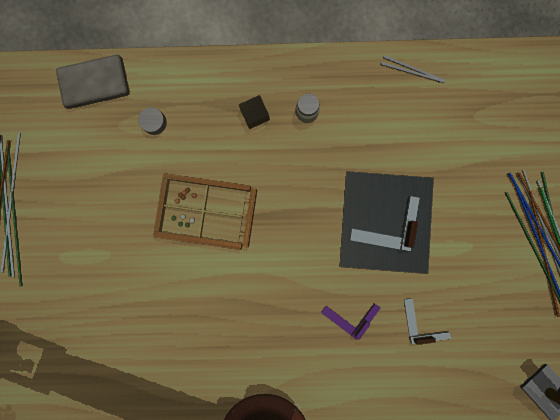

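View pics/side0.png

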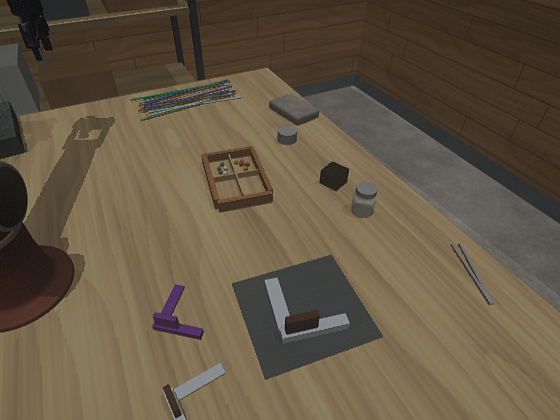

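```bash
python3 - <<'E'
from h import *
d=cv2.imread("pics/top0.png")
a=cv2.resize(d[160:290,330:450],None,fx=4,fy=4,interpolation=cv2.INTER_CUBIC)
b=cv2.resize(d[160:260,145:265],None,fx=5,fy=5,interpolation=cv2.INTER_CUBIC)
cv2.imwrite("pics/sq.png",a);cv2.imwrite("pics/tray.png",b)
s=cv2.imread("pics/side0.png")
cv2.imwrite("pics/sqs.png",cv2.resize(s[250:380,225:385],None,fx=4,fy=4,interpolation=cv2.INTER_CUBIC))
E
```

```text
(no output)
```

View pics/sq.png

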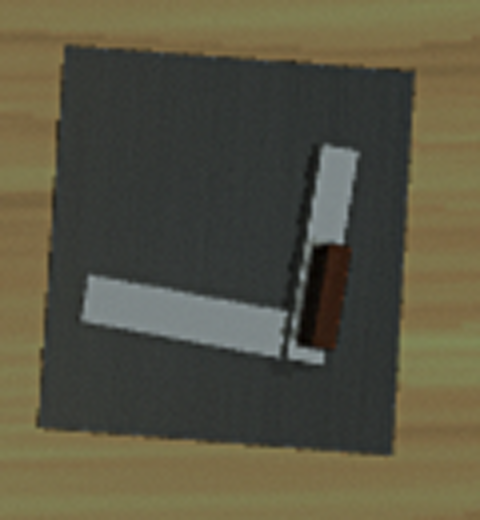

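View pics/tray.png

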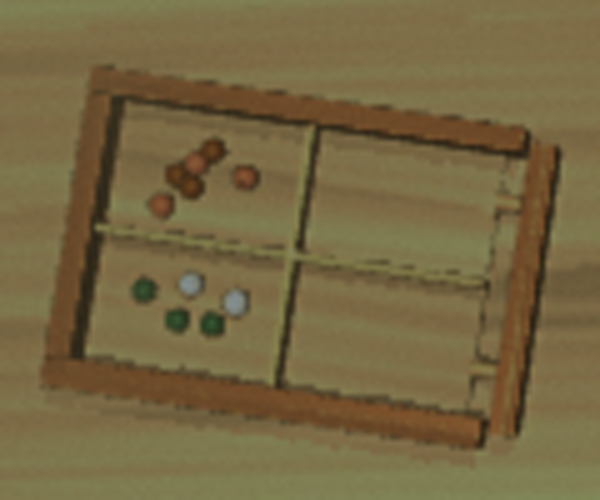

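View pics/sqs.png

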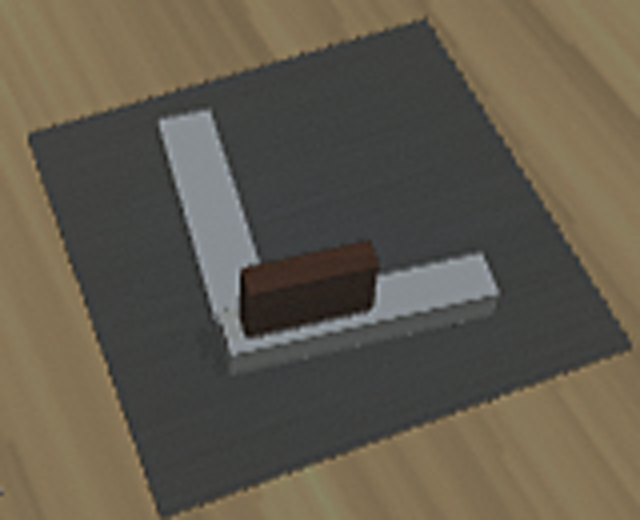

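```bash
cat >> h.py <<'E'
from scipy.ndimage import map_coordinates
def edge(g,p,q,half=3,pol=0,n=60,trim=.06):
    """subpixel edge: gradient peak across segment p->q; returns fitted endpoints, rms"""
    p=np.array(p,float);q=np.array(q,float);t=(q-p)/np.linalg.norm(q-p);nn=np.array([-t[1],t[0]])
    s=np.linspace(-half,half,8*half+1);pts=[]
    for a in np.linspace(trim,1-trim,n):
        c=p+a*(q-p);P=c[None]+s[:,None]*nn
        v=map_coordinates(g,[P[:,1],P[:,0]],order=1)
        gr=np.gradient(v); w=np.abs(gr) if pol==0 else np.maximum(pol*gr,0)
        k=np.argmax(w);lo,hi=max(0,k-4),min(len(s),k+5)
        o=np.sum(s[lo:hi]*w[lo:hi])/max(w[lo:hi].sum(),1e-9);pts.append(c+o*nn)
    pts=np.array(pts);m=np.ones(len(pts),bool)
    for _ in range(4):
        vx,vy,x0,y0=cv2.fitLine(pts[m].astype(np.float32),cv2.DIST_HUBER,0,.01,.01).ravel()
        r=(pts[:,0]-x0)*vy-(pts[:,1]-y0)*vx; m=np.abs(r)<max(2*np.std(r[m]),.15)
    L=lambda P:np.array([x0,y0])+np.array([vx,vy])*np.dot(P-np.array([x0,y0]),[vx,vy])
    return L(p),L(q),np.std(r[m]),m.sum()
E
python3 - <<'E'
from h import *
d=load("pics/top0.png"); g=cv2.cvtColor(d["frame"],cv2.COLOR_RGB2GRAY).astype(float)
def rep(nm,p,q,z,**k):
    a,b,r,m=edge(g,p,q,**k);A=px2w(d,*a,z);B=px2w(d,*b,z);D=B-A
    print(nm,a.round(2),b.round(2),"rms%.2f n%d"%(r,m),A[:2].round(4),B[:2].round(4),"len %.4f ang %.4f"%(np.hypot(*D[:2]),np.arctan2(D[1],D[0])));return A,B
rep("blade in x0",(401,237.7),(353,228.7),.009,half=2)
rep("blade out",(399,249.3),(351.3,240.7),.009,half=2)
rep("blade end",(351,240),(353,229),.009,half=2)
rep("stock -y",(416.3,220),(419.5,197.5),.023,half=2)
rep("stock end",(410.5,196.3),(419.5,197.5),.023,half=2)
rep("handle -y top",(413.7,247),(417.5,222),.063,half=2)
rep("front outer top",(153.4,237.4),(241.4,249.4),.032)
rep("front inner top",(162,231.6),(240,242.6),.032)
rep("far rail outer top",(164,173.4),(250,185.5),.032)
rep("far end rail outer",(153.5,237),(163.5,174),.032)
rep("end outer top",(248,247),(256.6,189.4),.032)
rep("end inner top",(243,246),(251,189.),.032)
for nm,p,q in [("pl top",(346.5,171.5),(433,177.5)),("pl bot",(339.5,267),(428,273.3)),("pl L",(346.3,172),(339.5,267)),("pl R",(433.2,178),(428.5,273))]:
    rep(nm,p,q,.003)
E
```

```text
blade in x0 [401.08 237.29] [353.05 228.42] rms0.10 n56 [ 0.4651 -0.3332] [ 0.4886 -0.2205] len 0.1152 ang 1.3653
blade out [399.06 248.97] [351.42 240.07] rms0.08 n53 [ 0.4376 -0.3274] [ 0.4611 -0.2157] len 0.1141 ang 1.3641
blade end [349.86 239.82] [351.62 228.78] rms0.11 n58 [ 0.4617 -0.2121] [ 0.4878 -0.2171] len 0.0265 ang -0.1891
stock -y [415.3  219.83] [419.15 197.44] rms0.12 n55 [ 0.505  -0.3649] [ 0.5575 -0.376 ] len 0.0536 ang -0.2090
stock end [410.65 195.62] [419.5 197.5] rms0.14 n60 [ 0.5622 -0.3563] [ 0.5573 -0.3768] len 0.0211 ang -1.8053
handle -y top [413.87 247.03] [417.68 222.03] rms0.11 n41 [ 0.442  -0.3491] [ 0.4982 -0.3599] len 0.0572 ang -0.1906
front outer top [153.42 237.3 ] [241.33 249.89] rms0.25 n53 [0.4774 0.2489] [0.4436 0.0436] len 0.2081 ang -1.7338
front inner top [162.13 230.71] [240.12 241.75] rms0.18 n45 [0.4923 0.2284] [0.4626 0.0461] len 0.1847 ang -1.7326
far rail outer top [164.12 172.56] [250.11 184.75] rms0.18 n50 [0.6293 0.223 ] [0.5957 0.0205] len 0.2052 ang -1.7354
far end rail outer [152.24 236.8 ] [162.47 173.83] rms0.18 n55 [0.4786 0.2516] [0.6264 0.2269] len 0.1498 ang -0.1661
end outer top [248.27 247.04] [257.08 189.47] rms0.19 n51 [0.4499 0.0273] [0.5842 0.0043] len 0.1362 ang -0.1695
end inner top [241.76 245.81] [250.35 188.9 ] rms0.17 n39 [0.4531 0.0424] [0.5859 0.0201] len 0.1347 ang -0.1666
pl top [346.55 170.77] [433.03 177.13] rms0.20 n58 [ 0.6276 -0.21  ] [ 0.6073 -0.4163] len 0.2073 ang -1.6687
pl bot [339.51 266.92] [427.98 273.62] rms0.21 n56 [ 0.3981 -0.1863] [ 0.378  -0.3947] len 0.2093 ang -1.6671
pl L [345.09 171.92] [338.81 266.95] rms0.19 n54 [ 0.6249 -0.2065] [ 0.3981 -0.1846] len 0.2279 ang 3.0457
pl R [433.12 178.  ] [427.75 272.96] rms0.09 n50 [ 0.6052 -0.4165] [ 0.3796 -0.3942] len 0.2268 ang 3.0432
```

```bash
python3 - <<'E'
from h import *
d=load("pics/top0.png"); f=d["frame"].astype(float)
yaw=-.165; ex=np.array([np.cos(yaw),np.sin(yaw)]);ey=np.array([-np.sin(yaw),np.cos(yaw)])
# profile at plane z=.032 along tray axes
for nm,al,rng,ac in [("front",ey,(.07,.20),(.415,.455)),("end",ex,(.45,.56),(.085,.125))]:
    print(nm)
    for c in np.arange(ac[0],ac[1],.002):
        v=[]
        for a in np.linspace(*rng,60):
            # scalar coordinates
            P=(c*ex+a*ey) if nm=="front" else (a*ex+c*ey)
            v.append(w2px(d,[*P,.032]))
        v=np.array(v); cols=[map_coordinates(f[:,:,k],[v[:,1],v[:,0]],order=1).mean() for k in range(3)]
        print("%.3f"%c,np.round(cols,0),"sat %.2f"%(cols[0]/cols[1]))
E
```

```text
front
0.415 [127. 125.  82.] sat 1.02
0.417 [127. 124.  81.] sat 1.03
0.419 [127. 124.  81.] sat 1.03
0.421 [127. 122.  80.] sat 1.04
0.423 [126. 118.  77.] sat 1.07
0.425 [126. 114.  74.] sat 1.11
0.427 [126. 113.  74.] sat 1.12
0.429 [124. 111.  72.] sat 1.12
0.431 [114.  97.  62.] sat 1.18
0.433 [111.  87.  53.] sat 1.27
0.435 [110.  85.  51.] sat 1.30
0.437 [114.  89.  53.] sat 1.29
0.439 [119.  91.  54.] sat 1.30
0.441 [120.  90.  52.] sat 1.33
0.443 [118.  88.  51.] sat 1.34
0.445 [108.  83.  50.] sat 1.29
0.447 [102.  86.  55.] sat 1.18
0.449 [114. 101.  65.] sat 1.13
0.451 [123. 108.  70.] sat 1.14
0.453 [124. 107.  69.] sat 1.16
0.455 [123. 105.  67.] sat 1.18
end
0.085 [123. 107.  70.] sat 1.14
0.087 [123. 107.  70.] sat 1.14
0.089 [123. 107.  70.] sat 1.14
0.091 [123. 107.  70.] sat 1.14
0.093 [123. 107.  70.] sat 1.14
0.095 [124. 108.  71.] sat 1.14
0.097 [125. 110.  72.] sat 1.14
0.099 [115. 101.  66.] sat 1.14
0.101 [70. 59. 37.] sat 1.19
0.103 [70. 50. 28.] sat 1.38
0.105 [106.  72.  39.] sat 1.47
0.107 [112.  79.  43.] sat 1.42
0.109 [116.  85.  46.] sat 1.35
0.111 [115.  80.  43.] sat 1.45
0.113 [113.  76.  41.] sat 1.50
0.115 [110.  80.  47.] sat 1.38
0.117 [115.  97.  62.] sat 1.19
0.119 [120. 104.  68.] sat 1.14
0.121 [120. 104.  67.] sat 1.15
0.123 [118. 103.  66.] sat 1.15
```

```bash
python3 - <<'E'
from h import *
from scipy.spatial.transform import Rotation as R
o=get_obs(); M=R.from_rotvec(o["tool_rot"]).as_matrix(); print(M.round(3))
ty=M[:,1]; print(np.arctan2(ty[1],ty[0]))
# want tool y along square y: angle -0.206+pi/2 =1.365 or 1.365-pi
for t in (1.365,1.365-np.pi):print("turn",(t-np.arctan2(ty[1],ty[0])+np.pi)%(2*np.pi)-np.pi)
E
```

```text
[[-0.001  0.257  0.966]
 [-0.002  0.966 -0.257]
 [-1.    -0.002 -0.   ]]
1.3110426797739323
turn 0.05395732022606747
turn -3.0876353333637256
```

Emit:
move_arm([
  [0.5, -0.5, 0, 0, 0, 0.0086],
  [1, -1, 0, 0, 0, 0.0086],
  [1, -1, 0, 0, 0, 0.0086],
], gripper=0, force=100)

```text
t: 0.48
tool_pos: [0.2816, 0.4821, 0.2307]
tool_rot: [0.161, 1.565, -0.163]
contact_force: [0.6, -0.1, 0.5]
opening: 0.085
```

Emit:
move_arm([
  [0.5, -0.5, 0, 0, 0, 0],
  [1, -1, 0, 0, 0, 0],
  [1, -1, 0, 0, 0, 0],
])

```text
t: 0.85
tool_pos: [0.4017, 0.362, 0.2309]
tool_rot: [0.162, 1.565, -0.163]
contact_force: [0.2, 0.2, 0.8]
opening: 0.0857
```

Emit:
move_arm([
  [0.25, -0.5, 0, 0, 0, 0],
  [0.5, -1, 0, 0, 0, 0],
  [0.5, -1, 0, 0, 0, 0],
])

```text
t: 1.23
tool_pos: [0.4616, 0.2411, 0.2308]
tool_rot: [0.165, 1.565, -0.166]
contact_force: [0.3, 0.1, 0.3]
opening: 0.0851
```

Emit:
move_arm([
  [0, -0.5, 0, 0, 0, 0],
  [0, -1, 0, 0, 0, 0],
])

```text
t: 1.48
tool_pos: [0.46, 0.1236, 0.2309]
tool_rot: [0.16, 1.565, -0.159]
contact_force: [0.4, -0.3, 0.2]
opening: 0.0855
```

Emit:
move_arm([
  [0, -0.5, 0, 0, 0, 0],
  [0, -1, 0, 0, 0, 0],
])

```text
t: 1.72
tool_pos: [0.4601, 0.0033, 0.2311]
tool_rot: [0.161, 1.565, -0.16]
contact_force: [1.2, -0.1, -0.3]
opening: 0.0855
```

Emit:
move_arm([
  [0, -0.5, 0, 0, 0, 0],
  [0, -1, 0, 0, 0, 0],
])

```text
t: 1.98
tool_pos: [0.4604, -0.1168, 0.2312]
tool_rot: [0.161, 1.564, -0.16]
contact_force: [1.2, -0.3, -0.2]
opening: 0.0853
```

Emit:
move_arm([
  [0, -0.5, 0, 0, 0, 0],
  [0, -1, 0, 0, 0, 0],
])

```text
t: 2.22
tool_pos: [0.4606, -0.2369, 0.2311]
tool_rot: [0.161, 1.564, -0.16]
contact_force: [1.7, 0.5, -0.1]
opening: 0.0851
```

Emit:
move_arm([
  [0.08, -0.4, 0, 0, 0, 0],
  [0.08, -0.85, 0, 0, 0, 0],
  [0.08, -0.9, 0, 0, 0, 0],
  [0.08, -0.9, 0, 0, 0, 0],
  [0.08, -0.9, 0, 0, 0, 0],
])

```text
t: 2.85
tool_pos: [0.4705, -0.3424, 0.2312]
tool_rot: [0.161, 1.565, -0.16]
contact_force: [-0.2, 0.4, -1.1]
opening: 0.0859
```

```bash
python3 - <<'E'
from h import *
from scipy.spatial.transform import Rotation as R
o=get_obs(); M=R.from_rotvec(o["tool_rot"]).as_matrix(); print(o["t"],o["tool_pos"],o["q"].round(3),o["contact_force"]);print(M.round(4), np.arctan2(M[1,1],M[0,1]))
cap("side","pics/side1.png");cap("top","pics/top1.png")
E
```

```text
2.85 [ 0.47051291 -0.34239198  0.23117252] [-0.757 -0.049  1.715  0.     1.476 -2.124] [-0.24598556  0.35010387 -1.12047587]
[[-1.000e-04  2.026e-01  9.793e-01]
 [ 6.000e-04  9.793e-01 -2.026e-01]
 [-1.000e+00  6.000e-04 -2.000e-04]] 1.3668196440591907
```

View pics/side1.png

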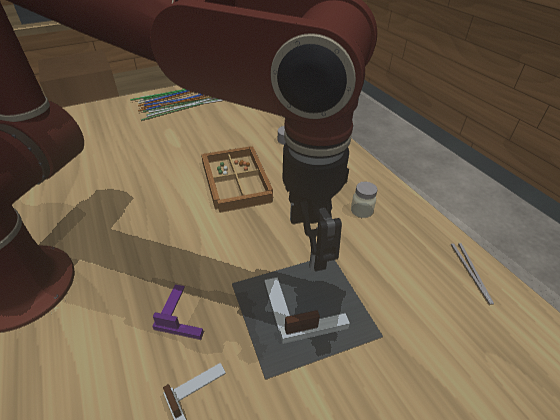

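Emit:
move_arm([
  [0.015, -0.045, -0.5, 0, 0, 0],
  [0.015, -0.045, -1, 0, 0, 0],
  [0.015, -0.045, -1, 0, 0, 0],
])

```text
t: 3.32
tool_pos: [0.4688, -0.3455, 0.1055]
tool_rot: [0.167, 1.574, -0.155]
contact_force: [-0.6, 0.8, -0.3]
opening: 0.0852
```

Emit:
move_arm([
  [0, 0, -0.25, 0, 0, 0],
  [0, 0, -0.4, 0, 0, 0],
  [0, 0, -0.4, 0, 0, 0],
  [0, 0, -0.4, 0, 0, 0],
])

```text
t: 3.82
tool_pos: [0.4729, -0.3501, 0.0652]
tool_rot: [0.16, 1.563, -0.163]
contact_force: [0.1, 0.1, 0.1]
opening: 0.0855
```

```bash
python3 - <<'E'
from h import *
o=get_obs(); print(o["t"],o["tool_pos"],o["contact_force"])
d=cap("side","pics/side2.png");
cv2.imwrite("pics/side2c.png",cv2.resize(d["frame"][180:380,200:400,::-1],None,fx=3,fy=3,interpolation=cv2.INTER_CUBIC))
E
```

```text
3.825 [ 0.47286035 -0.35006846  0.06516549] [0.10731767 0.07372992 0.14315892]
```

View pics/side2c.png

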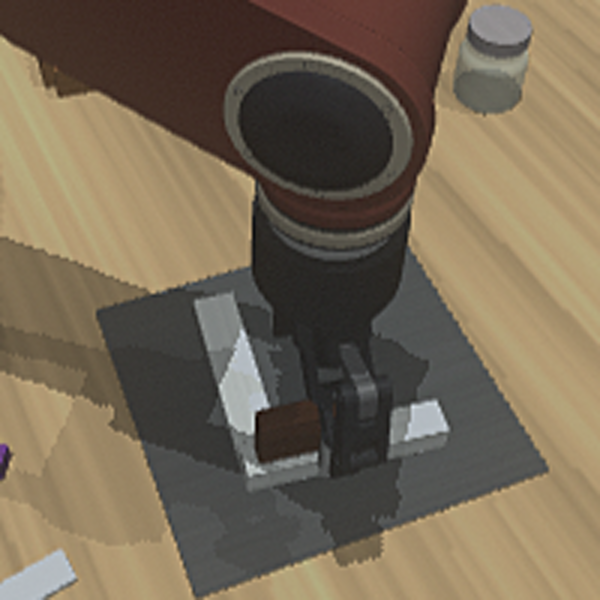

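```bash
python3 - <<'E'
from h import *
d=load("pics/side2.png")
t=np.array([.4729,-.3501]);ty=np.array([.2026,.9793]);tx=np.array([.9793,-.2026])
for off in(.043,.057):
  for z in (.078,.1):
    for x in (-.011,.011):
      print(off,z,x,((w2px(d,[*(t-off*ty+x*tx),z])-[200,180])*3).round())
yaw=-.206;ex=np.array([np.cos(yaw),np.sin(yaw)]);ey=np.array([-np.sin(yaw),np.cos(yaw)]);o=np.array([.4648,-.3350])
for x,y,z in[(-20,-18,60),(40,-18,60),(-20,-18,20),(40,-18,20),(100,-22,20),(-28,-22,20)]:
  print((x,y,z),((w2px(d,[*(o+ex*x/1e3+ey*y/1e3),z/1e3+.003])-[200,180])*3).round())
E
```

```text
0.043 0.078 -0.011 [317. 468.]
0.043 0.078 0.011 [355. 459.]
0.043 0.1 -0.011 [320. 447.]
0.043 0.1 0.011 [359. 437.]
0.057 0.078 -0.011 [325. 491.]
0.057 0.078 0.011 [364. 482.]
0.057 0.1 -0.011 [328. 470.]
0.057 0.1 0.011 [368. 461.]
(-20, -18, 60) [261. 429.]
(40, -18, 60) [361. 407.]
(-20, -18, 20) [259. 465.]
(40, -18, 20) [355. 443.]
(100, -22, 20) [450. 428.]
(-28, -22, 20) [248. 474.]
```

Emit:
move_arm([
  [0, 0.018, -0.15, 0, 0, 0],
  [0, 0.018, -0.267, 0, 0, 0],
  [0, 0.018, -0.267, 0, 0, 0],
  [0, 0.018, -0.267, 0, 0, 0],
  [0, 0.018, -0.267, 0, 0, 0],
])

```text
t: 4.5
tool_pos: [0.4723, -0.3476, 0.0318]
tool_rot: [0.161, 1.564, -0.162]
contact_force: [0.1, 0.4, 0.3]
opening: 0.0853
```

```bash
python3 - <<'E'
from h import *
o=get_obs(); print(o["t"],o["tool_pos"],o["contact_force"],o["tool_rot"])
d=cap("side","pics/side3.png");
cv2.imwrite("pics/side3c.png",cv2.resize(d["frame"][180:380,200:400,::-1],None,fx=3,fy=3,interpolation=cv2.INTER_CUBIC))
E
```

```text
4.5 [ 0.47228157 -0.34757902  0.0317839 ] [0.08116096 0.36280189 0.33881787] [ 0.16108988  1.56397173 -0.16203771]
```

View pics/side3c.png

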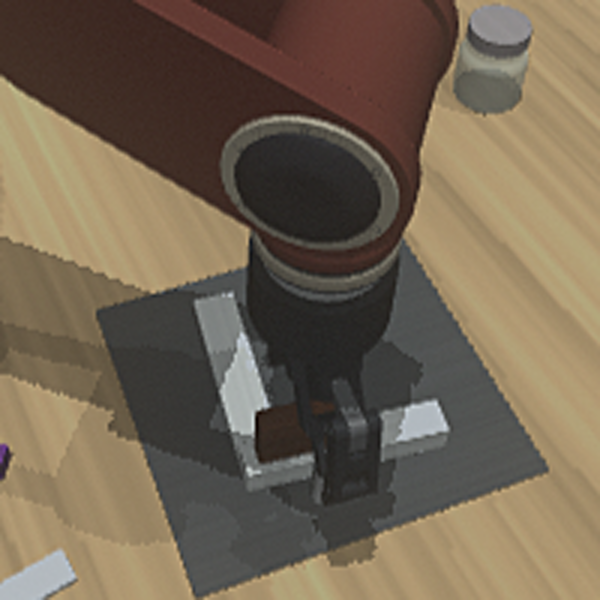

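Emit:
move_arm([
  [0, 0, 0.012, 0, 0, 0],
  [0, 0, 0.012, 0, 0, 0],
  [0, 0, 0.012, 0, 0, 0],
  [0, 0, 0.012, 0, 0, 0],
  [0, 0, 0.012, 0, 0, 0],
  [0, 0, 0.012, 0, 0, 0],
  [0, 0, 0.012, 0, 0, 0],
  [0, 0, 0.012, 0, 0, 0],
], gripper=1, force=100)

```text
t: 5.55
tool_pos: [0.4721, -0.3474, 0.033]
tool_rot: [0.161, 1.564, -0.162]
contact_force: [0.3, -0.9, 3.9]
opening: 0.0125
```

```bash
python3 - <<'E'
from h import *
o=get_obs(); print(o)
d=cap("side","pics/side4.png");d2=cap("top","pics/top4.png")
cv2.imwrite("pics/side4c.png",cv2.resize(d["frame"][220:380,200:400,::-1],None,fx=3,fy=3,interpolation=cv2.INTER_CUBIC))
E
```

```text
{'t': 5.55, 'q': array([-7.61299672e-01,  1.65101064e-01,  1.84516663e+00, -8.10207148e-05,
        1.13077114e+00, -2.12632610e+00]), 'dq': array([-0.00175773,  0.00119813,  0.00041052,  0.00171403, -0.00016815,
       -0.00046552]), 'effort': array([ 2.60311514e-01, -3.71876085e+01, -3.02188826e+01,  1.01983140e-01,
       -6.78991154e-02,  1.32738503e-03]), 'tool_pos': array([ 0.47211814, -0.34742835,  0.03300674]), 'tool_rot': array([ 0.16121196,  1.56436006, -0.1618362 ]), 'contact_force': array([ 0.34390147, -0.92141118,  3.92079054]), 'wrist_torque': array([-0.043018  ,  0.10897182, -0.03958873]), 'opening': 0.0125452116559305}
```

View pics/side4c.png

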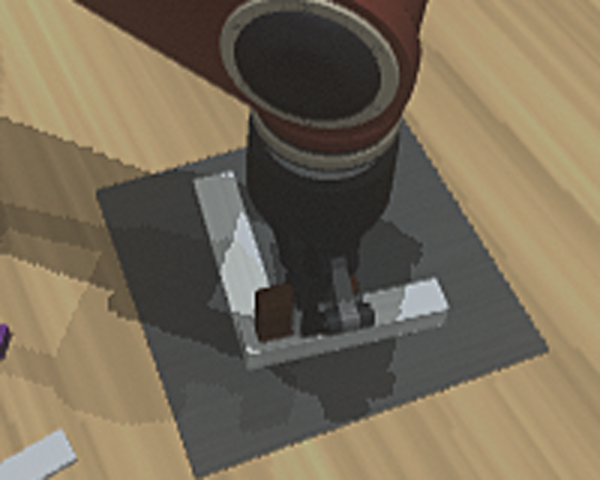

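Emit:
move_arm([
  [0, 0, 0.05, 0, 0, 0],
  [0, 0, 0.1, 0, 0, 0],
  [0, 0, 0.25, 0, 0, 0],
  [0, 0, 0.4, 0, 0, 0],
  [0, 0, 0.55, 0, 0, 0],
  [0, 0, 0.55, 0, 0, 0],
  [0, 0, 0.55, 0, 0, 0],
  [0, 0, 0.55, 0, 0, 0],
])

```text
t: 6.65
tool_pos: [0.4714, -0.3467, 0.0976]
tool_rot: [0.163, 1.566, -0.161]
contact_force: [-0.8, -0.3, -1.6]
opening: 0.0125
```

```bash
python3 - <<'E'
from h import *
from scipy.spatial.transform import Rotation as R
o=get_obs(); M=R.from_rotvec(o["tool_rot"]).as_matrix(); print(np.arctan2(M[1,1],M[0,1]));print(o["t"],o["tool_pos"],o["contact_force"],o["wrist_torque"],o["opening"],o["q"])
d=cap("side","pics/side5.png");d2=cap("top","pics/top5.png")
a=cv2.resize(d["frame"][200:380,200:400,::-1],None,fx=2.5,fy=2.5,interpolation=cv2.INTER_CUBIC)
b=cv2.resize(d2["frame"][160:290,330:450,::-1],(int(450/130*120),450),interpolation=cv2.INTER_CUBIC)
cv2.imwrite("pics/c5.png",np.hstack([a[:450],b])[:, :800])
E
```

```text
1.364998290549189
6.65 [ 0.4713529  -0.34669376  0.09758315] [-0.77237648 -0.29439787 -1.63309184] [-0.03449607  0.0225965   0.00727316] 0.012531790728419317 [-7.61321525e-01  7.94020222e-02  1.81737616e+00 -1.47966934e-05
  1.24679831e+00 -2.12631597e+00]
```

View pics/c5.png

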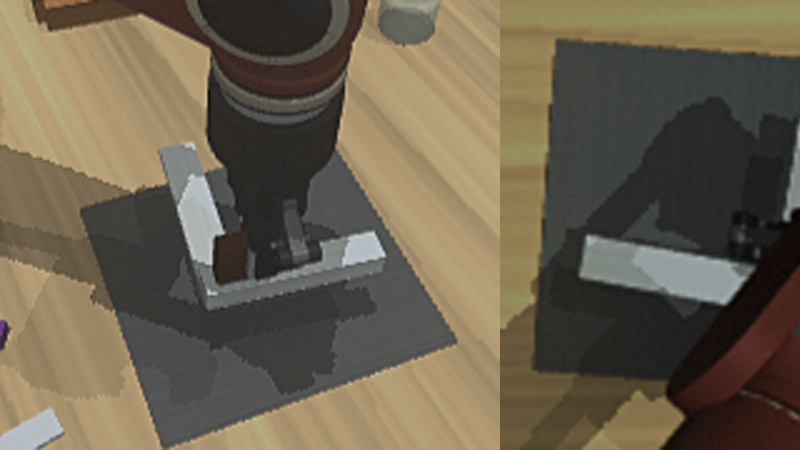

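Emit:
move_arm([
  [-0.02, 0.25, 0, 0, 0, 0.0065],
  [-0.05, 0.6, 0, 0, 0, 0.0065],
  [-0.08, 1, 0, 0, 0, 0.0065],
])

```text
t: 7.12
tool_pos: [0.462, -0.2263, 0.0983]
tool_rot: [0.131, 1.567, -0.13]
contact_force: [-0.3, 0.1, -2.1]
opening: 0.0126
```

Emit:
move_arm([
  [-0.03, 0.35, 0, 0, 0, 0],
  [-0.05, 0.7, 0, 0, 0, 0],
  [-0.08, 1, 0, 0, 0, 0],
])

```text
t: 7.5
tool_pos: [0.4522, -0.1057, 0.0983]
tool_rot: [0.13, 1.567, -0.129]
contact_force: [-0.3, 0.1, -2.8]
opening: 0.0123
```

Emit:
move_arm([
  [-0.03, 0.3, 0, 0, 0, 0],
  [-0.05, 0.6, 0, 0, 0, 0],
  [-0.08, 0.8, 0, 0, 0, 0],
  [-0.08, 0.9, 0, 0, 0, 0],
  [-0.08, 0.95, 0, 0, 0, 0],
  [-0.08, 0.95, 0, 0, 0, 0],
  [-0.08, 0.95, 0, 0, 0, 0],
])

```text
t: 8.38
tool_pos: [0.4433, 0.0062, 0.0987]
tool_rot: [0.13, 1.567, -0.13]
contact_force: [0.8, 0.1, -1.4]
opening: 0.0121
```

```bash
cat > st.py <<'E'
from h import *
from scipy.spatial.transform import Rotation as R
import sys
def st():
    o=get_obs(); M=R.from_rotvec(o["tool_rot"]).as_matrix()
    yaw=-.165; ex=np.array([np.cos(yaw),np.sin(yaw)]);ey=np.array([-np.sin(yaw),np.cos(yaw)])
    p=o["tool_pos"][:2];f=o["contact_force"]
    print("t%.2f"%o["t"],"pos",o["tool_pos"].round(4),"yaw %.4f"%(np.arctan2(M[1,1],M[0,1])-np.pi/2),"tilt",M[2,1].round(4),M[2,2].round(4),"X %.4f Y %.4f"%(p@ex,p@ey),"sqorigin X %.4f Y %.4f"%(p@ex-.0098,p@ey+.011),"F world",f.round(2),"Ftray x %.2f y %.2f"%(f[:2]@ex,f[:2]@ey),"tq",o["wrist_torque"].round(3),"op",o["opening"].round(4))
if __name__=="__main__": st()
E
python3 - <<'E'
from st import *
st()
d=cap("side","pics/side6.png");d2=cap("top","pics/top6.png")
a=cv2.resize(d["frame"][110:260,170:320,::-1],(400,400),interpolation=cv2.INTER_CUBIC)
b=cv2.resize(d2["frame"][150:280,145:275,::-1],(400,400),interpolation=cv2.INTER_CUBIC)
cv2.imwrite("pics/c6.png",np.hstack([a,b]))
E
```

```text
Traceback (most recent call last):
  File "st.py", line 8, in st
    print("t%.2f"%o["t"],"pos",o["tool_pos"].round(4),"yaw %.4f"%(np.arctan2(M[1,1],M[0,1])-np.pi/2),"tilt",M[2,1].round(4),M[2,2].round(4),"X %.4f Y %.4f"%(p@ex,p@ey),"sqorigin X %.4f Y %.4f"%(p@ex-.0098,p@ey+.011),"F world",f.round(2),"Ftray x %.2f y %.2f"%(f[:2]@ex,f[:2]@ey),"tq",o["wrist_torque"].round(3),"op",o["opening"].round(4))
                                                                                                                                                                                                                                                                                                                            ^^^^^^^^^^^^^^^^^^
AttributeError: 'float' object has no attribute 'round'
```

```bash
sed -i 's/o\["opening"\].round(4)/round(o["opening"],4)/' st.py
python3 - <<'E'
from st import *
st()
d=cap("side","pics/side6.png");d2=cap("top","pics/top6.png")
a=cv2.resize(d["frame"][110:260,170:320,::-1],(400,400),interpolation=cv2.INTER_CUBIC)
b=cv2.resize(d2["frame"][150:280,145:275,::-1],(400,400),interpolation=cv2.INTER_CUBIC)
cv2.imwrite("pics/c6.png",np.hstack([a,b]))
E
```

```text
t8.38 pos [0.4433 0.0062 0.0987] yaw -0.1658 tilt -0.0003 0.0 X 0.4363 Y 0.0789 sqorigin X 0.4265 Y 0.0899 F world [ 0.8   0.09 -1.4 ] Ftray x 0.78 y 0.22 tq [-0.017  0.021  0.031] op 0.0121
```

View pics/c6.png

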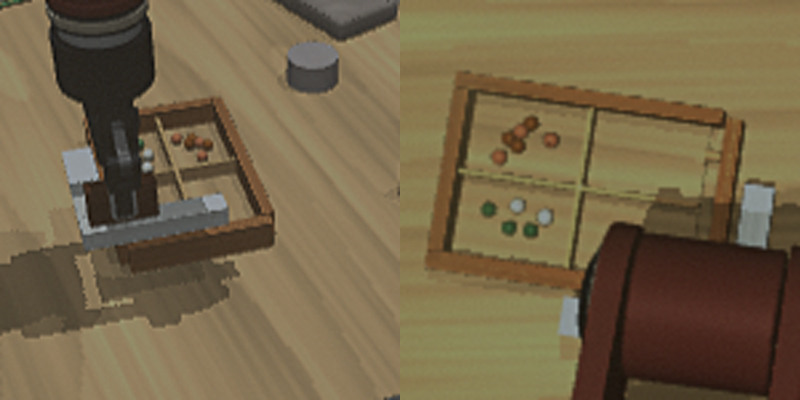

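Emit:
move_arm([
  [-0.02, 0, -0.1, 0, 0, 0],
  [-0.02, 0, -0.2, 0, 0, 0],
  [-0.02, 0, -0.3, 0, 0, 0],
  [-0.02, 0, -0.35, 0, 0, 0],
  [-0.02, 0, -0.4, 0, 0, 0],
  [-0.02, 0, -0.45, 0, 0, 0],
  [-0.02, 0, -0.49, 0, 0, 0],
  [-0.02, 0, -0.49, 0, 0, 0],
])

```text
t: 9.48
tool_pos: [0.4405, 0.0068, 0.0395]
tool_rot: [0.13, 1.568, -0.129]
contact_force: [0.5, -0.3, -1.4]
opening: 0.0125
```

Emit:
move_arm([
  [0, 0, 0, 0, 0, 0],
  [0, 0, 0, 0, 0, 0],
])

```text
t: 9.72
tool_pos: [0.441, 0.0067, 0.0402]
tool_rot: [0.129, 1.566, -0.13]
contact_force: [-0.2, 0.6, -1.7]
opening: 0.0125
```

```bash
python3 - <<'E'
from st import *
st()
d=cap("side","pics/side7.png");d2=cap("top","pics/top7.png")
a=cv2.resize(d["frame"][110:260,170:320,::-1],(600,600),interpolation=cv2.INTER_CUBIC)
cv2.imwrite("pics/c7.png",a)
E
```

```text
t9.72 pos [0.441  0.0067 0.0402] yaw -0.1649 tilt -0.0 0.0007 X 0.4339 Y 0.0791 sqorigin X 0.4241 Y 0.0901 F world [-0.21  0.61 -1.74] Ftray x -0.31 y 0.56 tq [-0.045  0.044  0.016] op 0.0125
```

View pics/c7.png

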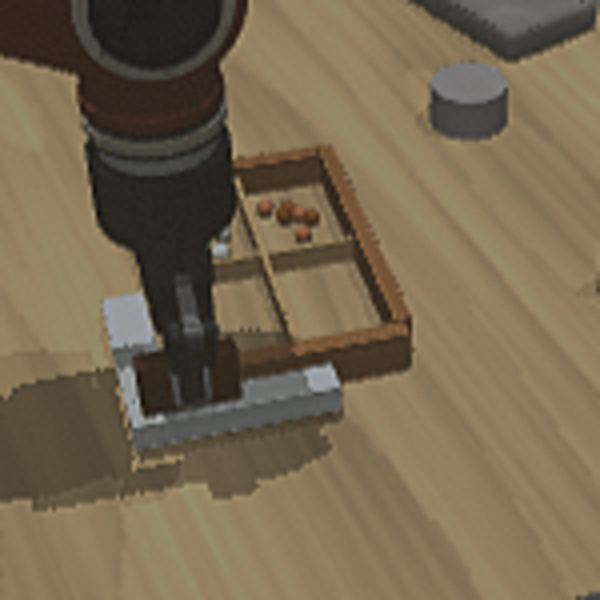

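Emit:
move_arm([
  [0.008, -0.0014, 0, 0, 0, 0],
  [0.016, -0.0027, 0, 0, 0, 0],
  [0.025, -0.0041, 0, 0, 0, 0],
  [0.033, -0.0055, 0, 0, 0, 0],
  [0.033, -0.0055, 0, 0, 0, 0],
])

```text
t: 10.45
tool_pos: [0.4448, 0.0061, 0.0399]
tool_rot: [0.13, 1.567, -0.13]
contact_force: [0.6, -0.3, -1.4]
opening: 0.0127
```

Emit:
move_arm([
  [0.004, -0.0007, 0, 0, 0, 0],
  [0.008, -0.0014, 0, 0, 0, 0],
  [0.008, -0.0014, 0, 0, 0, 0],
])

```text
t: 10.82
tool_pos: [0.4457, 0.0059, 0.0399]
tool_rot: [0.13, 1.567, -0.13]
contact_force: [-0.0, -0.3, -2.1]
opening: 0.0125
```

```bash
python3 st.py
```

```text
t10.82 pos [0.4457 0.0059 0.0399] yaw -0.1649 tilt -0.0 -0.0 X 0.4387 Y 0.0791 sqorigin X 0.4289 Y 0.0901 F world [-0.05 -0.35 -2.07] Ftray x 0.01 y -0.35 tq [0.007 0.049 0.011] op 0.0125
```

No contact yet; continue in small steps.

Emit:
move_arm([
  [0.004, -0.0007, 0, 0, 0, 0],
  [0.008, -0.0014, 0, 0, 0, 0],
  [0.008, -0.0014, 0, 0, 0, 0],
])

```text
t: 11.2
tool_pos: [0.4467, 0.0058, 0.0399]
tool_rot: [0.129, 1.567, -0.129]
contact_force: [0.2, -0.6, -2.1]
opening: 0.0127
```

Emit:
move_arm([
  [0.004, -0.0007, 0, 0, 0, 0],
  [0.004, -0.0007, 0, 0, 0, 0],
])

```text
t: 11.45
tool_pos: [0.4471, 0.0057, 0.0399]
tool_rot: [0.129, 1.567, -0.13]
contact_force: [-0.4, -0.1, -2.2]
opening: 0.0128
```

Emit:
move_arm([
  [0.004, -0.0007, 0, 0, 0, 0],
  [0.004, -0.0007, 0, 0, 0, 0],
])

```text
t: 11.7
tool_pos: [0.4476, 0.0056, 0.0399]
tool_rot: [0.13, 1.567, -0.13]
contact_force: [-1.0, -0.5, -1.1]
opening: 0.0125
```

```bash
python3 st.py
```

```text
t11.70 pos [0.4476 0.0056 0.0399] yaw -0.1650 tilt 0.0 0.0 X 0.4406 Y 0.0790 sqorigin X 0.4308 Y 0.0900 F world [-1.02 -0.45 -1.07] Ftray x -0.93 y -0.61 tq [-0.048  0.087  0.003] op 0.0125
```

Emit:
move_arm([
  [0.004, -0.0007, 0, 0, 0, 0],
  [0.004, -0.0007, 0, 0, 0, 0],
])

```text
t: 11.95
tool_pos: [0.448, 0.0055, 0.0399]
tool_rot: [0.13, 1.567, -0.129]
contact_force: [0.0, 0.2, -1.8]
opening: 0.0122
```

```bash
python3 st.py
```

```text
t11.95 pos [0.448  0.0055 0.0399] yaw -0.1650 tilt 0.0001 -0.0002 X 0.4410 Y 0.0790 sqorigin X 0.4312 Y 0.0900 F world [ 0.01  0.24 -1.8 ] Ftray x -0.03 y 0.24 tq [0.009 0.077 0.037] op 0.0122
```

Emit:
move_arm([
  [0.004, -0.0007, 0, 0, 0, 0],
  [0.004, -0.0007, 0, 0, 0, 0],
])

```text
t: 12.2
tool_pos: [0.4481, 0.0055, 0.0397]
tool_rot: [0.129, 1.568, -0.129]
contact_force: [-1.7, 0.2, -1.0]
opening: 0.0121
```

Emit:
move_arm([
  [0.004, -0.0007, 0, 0, 0, 0],
  [0.004, -0.0007, 0, 0, 0, 0],
])

```text
t: 12.45
tool_pos: [0.4484, 0.0055, 0.0397]
tool_rot: [0.129, 1.569, -0.129]
contact_force: [-3.5, 0.9, 0.7]
opening: 0.0126
```

```bash
python3 st.py
```

```text
t12.45 pos [0.4484 0.0055 0.0397] yaw -0.1646 tilt -0.0001 -0.0018 X 0.4414 Y 0.0791 sqorigin X 0.4316 Y 0.0901 F world [-3.54  0.93  0.69] Ftray x -3.64 y 0.33 tq [0.176 0.866 0.184] op 0.0126
```

Emit:
move_arm([
  [-0.0099, 0.0016, 0, 0, 0, 0],
  [-0.0065, 0.022, 0, 0, 0, 0],
  [-0.003, 0.043, 0, 0, 0, 0],
  [0.0004, 0.063, 0, 0, 0, 0],
  [0.0038, 0.0838, 0, 0, 0, 0],
  [0.0038, 0.0838, 0, 0, 0, 0],
])

```text
t: 13.2
tool_pos: [0.4497, 0.0158, 0.04]
tool_rot: [0.13, 1.566, -0.129]
contact_force: [-1.1, 0.6, -1.9]
opening: 0.012
```

```bash
python3 st.py
```

```text
t13.20 pos [0.4497 0.0158 0.04  ] yaw -0.1648 tilt 0.0006 0.0005 X 0.4410 Y 0.0894 sqorigin X 0.4312 Y 0.1004 F world [-1.11  0.57 -1.86] Ftray x -1.19 y 0.38 tq [0.019 0.169 0.015] op 0.012
```

Emit:
move_arm([
  [0.0007, 0.0041, 0, 0, 0, 0],
  [0.0014, 0.0082, 0, 0, 0, 0],
  [0.0021, 0.0123, 0, 0, 0, 0],
  [0.0027, 0.0164, 0, 0, 0, 0],
  [0.0027, 0.0164, 0, 0, 0, 0],
])

```text
t: 13.82
tool_pos: [0.45, 0.0174, 0.04]
tool_rot: [0.13, 1.566, -0.129]
contact_force: [-0.1, 0.4, -1.9]
opening: 0.0124
```

```bash
python3 st.py
```

```text
t13.82 pos [0.45   0.0174 0.04  ] yaw -0.1650 tilt 0.0002 0.0005 X 0.4410 Y 0.0911 sqorigin X 0.4312 Y 0.1021 F world [-0.14  0.39 -1.89] Ftray x -0.20 y 0.36 tq [-0.025  0.036  0.005] op 0.0124
```

Emit:
move_arm([
  [-0.0058, 0.001, 0, 0, 0, 0],
  [-0.0044, 0.0092, 0, 0, 0, 0],
  [-0.0044, 0.0092, 0, 0, 0, 0],
])

```text
t: 14.2
tool_pos: [0.4492, 0.018, 0.04]
tool_rot: [0.128, 1.567, -0.13]
contact_force: [-0.4, -3.4, -0.7]
opening: 0.0124
```

Emit:
move_arm([
  [0.0007, 0.0041, 0, 0, 0, 0],
  [0.0014, 0.0082, 0, 0, 0, 0],
  [0.0014, 0.0082, 0, 0, 0, 0],
])

```text
t: 14.58
tool_pos: [0.4494, 0.0193, 0.04]
tool_rot: [0.129, 1.567, -0.13]
contact_force: [-1.8, -3.0, -0.9]
opening: 0.0125
```

Emit:
move_arm([
  [0.0007, 0.0041, 0, 0, 0, 0],
  [0.0014, 0.0082, 0, 0, 0, 0],
  [0.0014, 0.0082, 0, 0, 0, 0],
])

```text
t: 14.95
tool_pos: [0.4496, 0.0205, 0.0399]
tool_rot: [0.13, 1.567, -0.129]
contact_force: [-1.8, -3.0, -0.1]
opening: 0.0125
```

```bash
python3 st.py
```

```text
t14.95 pos [0.4496 0.0205 0.0399] yaw -0.1649 tilt 0.0 -0.0 X 0.4402 Y 0.0941 sqorigin X 0.4304 Y 0.1051 F world [-1.84 -2.99 -0.07] Ftray x -1.32 y -3.26 tq [-0.706  0.279 -0.1  ] op 0.0125
```

Emit:
move_arm([
  [0.0007, 0.0041, 0, 0, 0, 0],
  [0.0007, 0.0041, 0, 0, 0, 0],
])

```text
t: 15.2
tool_pos: [0.4497, 0.021, 0.04]
tool_rot: [0.13, 1.567, -0.129]
contact_force: [-1.6, -5.0, -0.5]
opening: 0.0125
```

Emit:
move_arm([
  [0.0007, 0.0041, 0, 0, 0, 0],
  [0.0007, 0.0041, 0, 0, 0, 0],
])

```text
t: 15.45
tool_pos: [0.4498, 0.0213, 0.0399]
tool_rot: [0.129, 1.567, -0.13]
contact_force: [-1.4, -4.4, -0.2]
opening: 0.0126
```

```bash
python3 st.py
```

```text
t15.45 pos [0.4498 0.0213 0.0399] yaw -0.1649 tilt -0.0004 -0.0 X 0.4402 Y 0.0949 sqorigin X 0.4304 Y 0.1059 F world [-1.39 -4.41 -0.15] Ftray x -0.64 y -4.58 tq [-0.886  0.384 -0.127] op 0.0126
```

Emit:
move_arm([
  [0.0007, 0.0041, 0, 0, 0, 0],
  [0.0007, 0.0041, 0, 0, 0, 0],
])

```text
t: 15.7
tool_pos: [0.4498, 0.0214, 0.0399]
tool_rot: [0.128, 1.567, -0.13]
contact_force: [-2.8, -6.1, 0.0]
opening: 0.0125
```

Emit:
move_arm([
  [0.0007, 0.0041, 0, 0, 0, 0],
  [0.0007, 0.0041, 0, 0, 0, 0],
])

```text
t: 15.95
tool_pos: [0.4498, 0.0214, 0.04]
tool_rot: [0.127, 1.567, -0.131]
contact_force: [-3.8, -8.1, -0.9]
opening: 0.0126
```

```bash
python3 st.py
```

```text
t15.95 pos [0.4498 0.0214 0.04  ] yaw -0.1646 tilt -0.0025 -0.0002 X 0.4402 Y 0.0950 sqorigin X 0.4304 Y 0.1060 F world [-3.84 -8.15 -0.86] Ftray x -2.45 y -8.67 tq [-1.479  0.492 -0.176] op 0.0126
```

Emit:
move_arm([
  [0.004, -0.0007, 0, 0, 0, 0],
  [0.004, -0.0007, 0, 0, 0, 0],
])

```text
t: 16.2
tool_pos: [0.4499, 0.0214, 0.0399]
tool_rot: [0.127, 1.568, -0.131]
contact_force: [-3.8, -8.5, 1.8]
opening: 0.0124
```

```bash
python3 st.py
```

```text
t16.20 pos [0.4499 0.0214 0.0399] yaw -0.1646 tilt -0.0025 -0.0013 X 0.4403 Y 0.0950 sqorigin X 0.4305 Y 0.1060 F world [-3.77 -8.47  1.76] Ftray x -2.33 y -8.97 tq [-1.437  0.713 -0.158] op 0.0124
```

Emit:
move_arm([
  [0.004, -0.0007, 0, 0, 0, 0],
  [0.004, -0.0007, 0, 0, 0, 0],
])

```text
t: 16.45
tool_pos: [0.4501, 0.0214, 0.0397]
tool_rot: [0.127, 1.569, -0.131]
contact_force: [-5.3, -8.1, 1.2]
opening: 0.0124
```

```bash
python3 st.py
```

```text
t16.45 pos [0.4501 0.0214 0.0397] yaw -0.1646 tilt -0.0025 -0.0021 X 0.4404 Y 0.0950 sqorigin X 0.4306 Y 0.1060 F world [-5.26 -8.08  1.18] Ftray x -3.86 y -8.83 tq [-1.419  0.774 -0.164] op 0.0124
```

Emit:
move_arm([
  [0.004, -0.0007, 0, 0, 0, 0],
  [0.004, -0.0007, 0, 0, 0, 0],
])

```text
t: 16.7
tool_pos: [0.4503, 0.0213, 0.0395]
tool_rot: [0.127, 1.57, -0.131]
contact_force: [-4.3, -7.5, 1.2]
opening: 0.0127
```

```bash
python3 st.py
```

```text
t16.70 pos [0.4503 0.0213 0.0395] yaw -0.1645 tilt -0.0025 -0.0027 X 0.4407 Y 0.0950 sqorigin X 0.4309 Y 0.1060 F world [-4.27 -7.46  1.18] Ftray x -2.99 y -8.06 tq [-1.412  0.839 -0.161] op 0.0127
```

Emit:
move_arm([
  [0.004, -0.0007, 0, 0, 0, 0],
  [0.004, -0.0007, 0, 0, 0, 0],
])

```text
t: 16.95
tool_pos: [0.4505, 0.0213, 0.0393]
tool_rot: [0.128, 1.571, -0.131]
contact_force: [-5.6, -7.7, 0.7]
opening: 0.0126
```

```bash
python3 st.py
```

```text
t16.95 pos [0.4505 0.0213 0.0393] yaw -0.1646 tilt -0.0025 -0.0034 X 0.4409 Y 0.0950 sqorigin X 0.4311 Y 0.1060 F world [-5.61 -7.68  0.65] Ftray x -4.27 y -8.50 tq [-1.382  0.907 -0.072] op 0.0126
```

Emit:
move_arm([
  [0.004, -0.0007, 0, 0, 0, 0],
  [0.004, -0.0007, 0, 0, 0, 0],
])

```text
t: 17.2
tool_pos: [0.4507, 0.0213, 0.0392]
tool_rot: [0.127, 1.571, -0.131]
contact_force: [-6.5, -6.9, 0.6]
opening: 0.0126
```

```bash
python3 st.py
```

```text
t17.20 pos [0.4507 0.0213 0.0392] yaw -0.1645 tilt -0.0026 -0.0041 X 0.4411 Y 0.0950 sqorigin X 0.4313 Y 0.1060 F world [-6.45 -6.89  0.63] Ftray x -5.24 y -7.86 tq [-1.31   1.042 -0.072] op 0.0126
```

Emit:
move_arm([
  [0.004, -0.0007, 0, 0, 0, 0],
  [0.004, -0.0007, 0, 0, 0, 0],
])

```text
t: 17.45
tool_pos: [0.4508, 0.0212, 0.0392]
tool_rot: [0.128, 1.572, -0.131]
contact_force: [-7.2, -7.0, 2.7]
opening: 0.0126
```

```bash
python3 st.py
```

```text
t17.45 pos [0.4508 0.0212 0.0392] yaw -0.1645 tilt -0.0026 -0.0053 X 0.4412 Y 0.0950 sqorigin X 0.4314 Y 0.1060 F world [-7.21 -6.97  2.74] Ftray x -5.96 y -8.06 tq [-1.299  1.253 -0.098] op 0.0126
```

Emit:
move_arm([
  [0.004, -0.0007, 0, 0, 0, 0],
  [0.008, -0.0014, 0, 0, 0, 0],
  [0.008, -0.0014, 0, 0, 0, 0],
])

```text
t: 17.82
tool_pos: [0.4509, 0.0212, 0.0391]
tool_rot: [0.128, 1.575, -0.131]
contact_force: [-11.4, -6.9, 5.5]
opening: 0.0123
```

```bash
python3 st.py
```

```text
t17.82 pos [0.4509 0.0212 0.0391] yaw -0.1644 tilt -0.0027 -0.0077 X 0.4413 Y 0.0950 sqorigin X 0.4315 Y 0.1060 F world [-11.35  -6.89   5.49] Ftray x -10.07 y -8.66 tq [-1.261  1.771 -0.042] op 0.0123
```

Emit:
move_arm([
  [0.004, -0.0007, 0, 0, 0, 0],
  [0.004, -0.0007, 0, 0, 0, 0],
])

```text
t: 18.08
tool_pos: [0.451, 0.0212, 0.0391]
tool_rot: [0.128, 1.576, -0.131]
contact_force: [-12.3, -7.0, 7.2]
opening: 0.0125
```

```bash
python3 st.py
```

```text
t18.07 pos [0.451  0.0212 0.0391] yaw -0.1643 tilt -0.0027 -0.0089 X 0.4414 Y 0.0950 sqorigin X 0.4316 Y 0.1060 F world [-12.26  -6.98   7.24] Ftray x -10.95 y -8.90 tq [-1.149  2.109 -0.109] op 0.0125
```

```bash
python3 - <<'E'
from st import *
d=cap("side","pics/side8.png");d2=cap("top","pics/top8.png");st()
a=cv2.resize(d["frame"][160:240,185:285,::-1],(800,600),interpolation=cv2.INTER_CUBIC)
cv2.imwrite("pics/c8.png",a)
E
```

```text
t18.18 pos [0.451  0.0212 0.0391] yaw -0.1644 tilt -0.0027 -0.0089 X 0.4414 Y 0.0950 sqorigin X 0.4316 Y 0.1060 F world [-11.36  -7.05   6.87] Ftray x -10.05 y -8.82 tq [-1.168  2.112 -0.059] op 0.0126
```

View pics/c8.png

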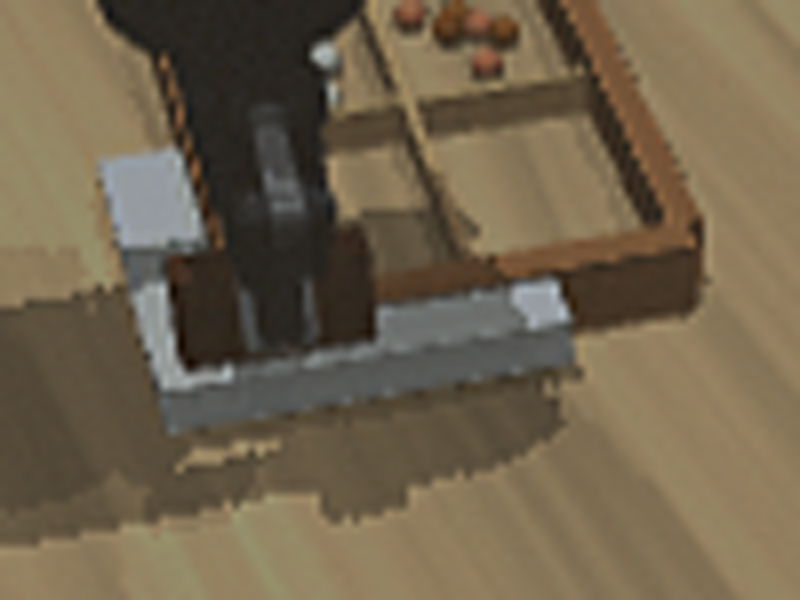

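```bash
python3 - <<'E'
from h import *
d=load("pics/side8.png");g=cv2.cvtColor(d["frame"],cv2.COLOR_RGB2GRAY).astype(float)
yaw=-.1645;ex=np.array([np.cos(yaw),np.sin(yaw)]);ey=np.array([-np.sin(yaw),np.cos(yaw)]);o=ex*.4316+ey*.106
f=lambda p:((p-[185,160])*[8,7.5]).round(1)
for tl in(0,.03,.06):
  for x,y,z in[(-28,-22,0),(100,-22,0),(-28,-22,20),(100,-22,20),(-28,120,6)]:
    zz=z-tl*(x-10)
    print(tl,(x,y,z),f(w2px(d,[*(o+ex*x/1e3+ey*y/1e3),zz/1e3+.009])))
P=lambda u,v:(185+u/8,160+v/7.5)
for nm,p,q in[("bot",P(172,432),P(575,372)),("top",P(230,375),P(560,328))]:
  a,b,r,n=edge(g,p,q,half=2);print(nm,f(a),f(b),r,n)
E
```

```text
0 (-28, -22, 0) [164.5 432.7]
0 (100, -22, 0) [572.4 357.9]
0 (-28, -22, 20) [156.9 387.4]
0 (100, -22, 20) [570.9 312.8]
0 (-28, 120, 6) [ 94.5 156.3]
0.03 (-28, -22, 0) [164.1 430.1]
0.03 (100, -22, 0) [572.6 363.9]
0.03 (-28, -22, 20) [156.4 384.8]
0.03 (100, -22, 20) [571.1 319. ]
0.03 (-28, 120, 6) [ 94.1 153.8]
0.06 (-28, -22, 0) [163.6 427.6]
0.06 (100, -22, 0) [572.8 369.8]
0.06 (-28, -22, 20) [156.  382.2]
0.06 (100, -22, 20) [571.3 325.1]
0.06 (-28, 120, 6) [ 93.6 151.3]
bot [175.3 444.8] [571.1 356.5] 0.697027993210356 52
top [228.3 362.1] [559.5 323.9] 0.2825338075980225 52
```

```bash
python3 - <<'E'
from h import *
for nm in("side7","side8"):
    d=load(f"pics/{nm}.png");f=d["frame"].astype(float)
    print(nm)
    for u in range(206,258,4):
        col=f[195:225,u]; g=col.mean(1); bl=col[:,2]-col[:,0]   # stock is bluish-neutral; wood is brown
        m=bl>-12; idx=np.where(m)[0]; 
        print(u, 195+idx.min() if len(idx) else None, 195+idx.max() if len(idx) else None, np.round(bl[8:26]).astype(int))
E
```

```text
side7
206 195 221 [-21 -21 -20 -18 -19 -18 -21 -23 -22 -23 -22  -6   3   1   0  -2  -1   0]
210 213 220 [-18 -20 -17 -18 -18 -17 -22 -18 -18 -20  -3   4   2  -2   0  -1  -2  -3]
214 195 219 [ -6  -4  -3  -2  -2   0   0  -2  -9 -12   0   1  -1  -2  -2  -1  -1 -14]
218 195 219 [-10  -7 -10  -9  -9  -9  -8  -8 -11  -7   1  -2  -1   0   0   2  -1 -34]
222 195 218 [-16 -12 -14 -10  -6  -6  -8 -16  -6   2   0  -2  -1  -1   0  -2 -29 -30]
226 210 217 [-20 -18 -19 -19 -18 -18 -21  -6   4   1  -1  -1   0   0  -1 -22 -31 -31]
230 205 216 [-29 -25  -6  -1  -7 -10  -5   3   3  -2  -2   0   0  -2 -20 -32 -28 -28]
234 205 216 [-28 -13   3   1   1   0   0   2  -2  -1  -1   0  -1  -9 -31 -31 -34 -35]
238 204 215 [-14   4   2   1   1   0   0  -1  -1  -1   0   0  -2 -31 -29 -28 -35 -33]
242 203 214 [ -2   2   1   1   1   2  -1  -2  -2  -1   0  -1 -27 -29 -29 -33 -32 -33]
246 202 213 [  9   0   0   0   0   0   0  -1   1  -1  -1 -19 -27 -26 -29 -30 -32 -30]
250 201 212 [ 10  11  11  12  10  -3  -1  -1   0  -2 -17 -27 -23 -33 -51 -49 -31 -31]
254 204 212 [-31 -11   8  18   1   4   4   4   2  -8 -31 -28 -
[... 447 characters left out ...]
-37 -35 -35]
226 206 213 [-19 -19 -17  -6   3   0  -1  -3  -1   0  -2 -27 -29 -30 -34 -35 -35 -35]
230 205 212 [-18 -23  -7   4   2  -2  -1   0   0  -3 -18 -30 -31 -34 -34 -35 -34 -32]
234 201 212 [  1   1   1   1  -1  -2  -1  -1  -2 -10 -32 -31 -35 -33 -32 -31 -33 -34]
238 200 211 [  3   0   0  -3  -2  -2  -1   0  -3 -32 -28 -27 -31 -32 -33 -33 -32 -33]
242 199 210 [  0   1   0  -2  -2  -1   1   0 -23 -27 -27 -33 -33 -35 -33 -32 -31 -32]
246 198 209 [  1   2  -2  -2  -1   0  -2 -18 -30 -29 -33 -31 -30 -29 -29 -29 -30 -30]
250 197 209 [ -1  -3  -2  -2   0  -2  -8 -28 -27 -30 -29 -29 -29 -30 -30 -31 -30 -35]
254 197 208 [ -1  -2  -2   0   3  -3 -30 -27 -32 -41 -25 -27 -28 -29 -33 -46 -44 -43]
```

Emit:
move_arm([
  [0, 0, 0, 0, 0, 0],
  [0, 0, 0, 0, 0, 0],
  [0, 0, 0, 0, 0, 0],
  [0, 0, 0, 0, 0, 0],
  [0, 0, 0, 0, 0, 0],
  [0, 0, 0, 0, 0, 0],
  [0, 0, 0, 0, 0, 0],
  [0, 0, 0, 0, 0, 0],
])

```text
t: 19.18
tool_pos: [0.451, 0.0212, 0.0391]
tool_rot: [0.128, 1.576, -0.131]
contact_force: [-11.4, -7.2, 7.1]
opening: 0.0127
```

```bash
python3 st.py
```

```text
t19.18 pos [0.451  0.0212 0.0391] yaw -0.1643 tilt -0.0028 -0.0088 X 0.4414 Y 0.0950 sqorigin X 0.4316 Y 0.1060 F world [-11.44  -7.24   7.1 ] Ftray x -10.10 y -9.03 tq [-1.16   2.123 -0.025] op 0.0127
```

Emit:
move_arm([
  [0, 0, 0, 0, 0, 0],
  [0, 0, 0, 0, 0, 0],
  [0, 0, 0, 0, 0, 0],
  [0, 0, 0, 0, 0, 0],
  [0, 0, 0, 0, 0, 0],
  [0, 0, 0, 0, 0, 0],
  [0, 0, 0, 0, 0, 0],
  [0, 0, 0, 0, 0, 0],
])

```text
t: 20.18
tool_pos: [0.451, 0.0212, 0.0391]
tool_rot: [0.128, 1.576, -0.131]
contact_force: [-12.4, -7.2, 6.5]
opening: 0.0123
```

```bash
python3 st.py
```

```text
t20.18 pos [0.451  0.0212 0.0391] yaw -0.1643 tilt -0.0027 -0.0088 X 0.4414 Y 0.0950 sqorigin X 0.4316 Y 0.1060 F world [-12.43  -7.21   6.52] Ftray x -11.07 y -9.16 tq [-1.193  2.055 -0.06 ] op 0.0123
```

Emit:
move_arm([
  [-0.012, -0.009, 0, 0, 0, 0],
  [-0.025, -0.018, 0, 0, 0, 0],
  [-0.038, -0.027, 0, 0, 0, 0],
  [-0.05, -0.037, 0, 0, 0, 0],
  [-0.063, -0.046, 0, 0, 0, 0],
  [-0.077, -0.055, 0, 0, 0, 0],
  [-0.077, -0.055, 0, 0, 0, 0],
])

```text
t: 21.05
tool_pos: [0.445, 0.015, 0.0399]
tool_rot: [0.13, 1.567, -0.13]
contact_force: [-0.5, -0.6, -1.2]
opening: 0.0126
```

```bash
python3 st.py
```

```text
t21.05 pos [0.445  0.015  0.0399] yaw -0.1651 tilt 0.0001 0.0002 X 0.4365 Y 0.0879 sqorigin X 0.4267 Y 0.0989 F world [-0.55 -0.56 -1.15] Ftray x -0.45 y -0.64 tq [0.    0.023 0.006] op 0.0126
```

Emit:
move_arm([
  [0, -0.02, 0.1, 0, 0, 0],
  [0, -0.04, 0.25, 0, 0, 0],
  [0, -0.04, 0.45, 0, 0, 0],
  [0, -0.04, 0.5, 0, 0, 0],
  [0, -0.04, 0.5, 0, 0, 0],
  [0, -0.04, 0.5, 0, 0, 0],
])

```text
t: 21.8
tool_pos: [0.4443, 0.0103, 0.0989]
tool_rot: [0.13, 1.569, -0.129]
contact_force: [-0.1, 0.1, -1.6]
opening: 0.0129
```

Emit:
move_arm([
  [0.02, -0.25, 0, 0, 0, -0.0065],
  [0.05, -0.6, 0, 0, 0, -0.0065],
  [0.08, -1, 0, 0, 0, -0.0065],
])

```text
t: 22.18
tool_pos: [0.454, -0.1103, 0.0987]
tool_rot: [0.161, 1.566, -0.16]
contact_force: [0.7, 0.3, -2.2]
opening: 0.0124
```

Emit:
move_arm([
  [0.03, -0.35, 0, 0, 0, 0],
  [0.05, -0.7, 0, 0, 0, 0],
  [0.08, -1, 0, 0, 0, 0],
])

```text
t: 22.55
tool_pos: [0.4635, -0.2309, 0.0986]
tool_rot: [0.163, 1.566, -0.161]
contact_force: [0.6, 0.9, -2.2]
opening: 0.0123
```

Emit:
move_arm([
  [0.03, -0.3, 0, 0, 0, 0],
  [0.05, -0.6, 0, 0, 0, 0],
  [0.06, -0.8, 0, 0, 0, 0],
  [0.06, -0.9, 0, 0, 0, 0],
  [0.06, -0.95, 0, 0, 0, 0],
  [0.06, -0.95, 0, 0, 0, 0],
  [0.06, -0.95, 0, 0, 0, 0],
])

```text
t: 23.42
tool_pos: [0.4715, -0.3429, 0.0998]
tool_rot: [0.161, 1.565, -0.161]
contact_force: [-0.6, 0.3, -2.2]
opening: 0.0125
```

```bash
python3 - <<'E'
from st import *
st()
d=cap("side","pics/side9.png");d2=cap("top","pics/top9.png")
a=cv2.resize(d["frame"][200:380,200:400,::-1],(400,360),interpolation=cv2.INTER_CUBIC)
b=cv2.resize(d2["frame"][160:260,145:265,::-1],(400,360),interpolation=cv2.INTER_CUBIC)
cv2.imwrite("pics/c9.png",np.hstack([a,b]))
E
```

```text
t23.43 pos [ 0.4715 -0.3429  0.0998] yaw -0.2049 tilt 0.0004 -0.0002 X 0.5214 Y -0.2608 sqorigin X 0.5116 Y -0.2498 F world [-0.61  0.3  -2.18] Ftray x -0.65 y 0.19 tq [0.012 0.038 0.004] op 0.0125
```

View pics/c9.png

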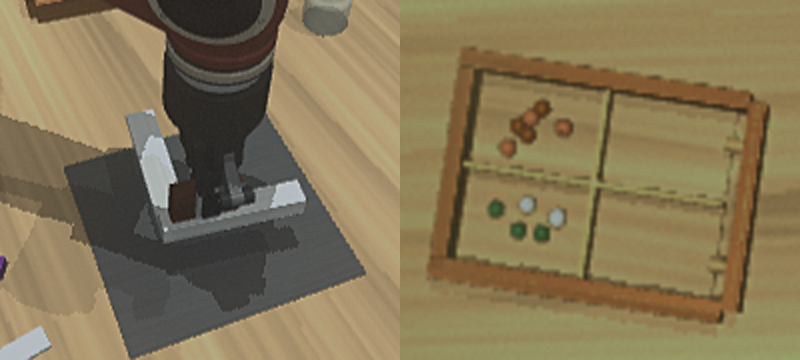

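```bash
python3 - <<'E'
from h import *
yaw=-.165; ex=np.array([np.cos(yaw),np.sin(yaw)]);ey=np.array([-np.sin(yaw),np.cos(yaw)])
fs=[load("pics/top0.png"),load("pics/top9.png")]
for c in np.arange(.098,.126,.001):
    r=[]
    for d in fs:
        v=np.array([w2px(d,[*(a*ex+c*ey),.032]) for a in np.linspace(.45,.56,60)])
        cols=[map_coordinates(d["frame"][:,:,k].astype(float),[v[:,1],v[:,0]],order=1).mean() for k in range(3)]
        r.append("%3.0f %.2f"%(cols[0],cols[0]/cols[1]))
    print("%.3f"%c,r)
d=fs[1]
b=cv2.resize(d["frame"][175:260,215:265,::-1],None,fx=7,fy=7,interpolation=cv2.INTER_CUBIC)
a=cv2.resize(fs[0]["frame"][175:260,215:265,::-1],None,fx=7,fy=7,interpolation=cv2.INTER_CUBIC)
cv2.imwrite("pics/rail.png",np.hstack([a,b]))
E
```

```text
0.098 ['124 1.14', '146 1.14']
0.099 ['115 1.14', '147 1.14']
0.100 [' 95 1.15', '147 1.14']
0.101 [' 70 1.19', '147 1.13']
0.102 [' 59 1.27', '140 1.14']
0.103 [' 70 1.38', '120 1.15']
0.104 [' 91 1.44', ' 91 1.17']
0.105 ['106 1.47', ' 71 1.23']
0.106 ['110 1.46', ' 76 1.34']
0.107 ['112 1.42', '100 1.42']
0.108 ['114 1.37', '121 1.45']
0.109 ['116 1.35', '130 1.46']
0.110 ['116 1.39', '132 1.44']
0.111 ['115 1.45', '135 1.41']
0.112 ['114 1.49', '137 1.39']
0.113 ['113 1.50', '137 1.41']
0.114 ['112 1.47', '136 1.45']
0.115 ['110 1.38', '135 1.48']
0.116 ['111 1.27', '135 1.49']
0.117 ['115 1.19', '134 1.47']
0.118 ['118 1.15', '133 1.39']
0.119 ['120 1.14', '134 1.29']
0.120 ['120 1.15', '136 1.21']
0.121 ['120 1.15', '138 1.16']
0.122 ['119 1.15', '140 1.14']
0.123 ['118 1.15', '140 1.14']
0.124 ['114 1.15', '135 1.14']
0.125 ['107 1.15', '127 1.14']
```

View pics/rail.png

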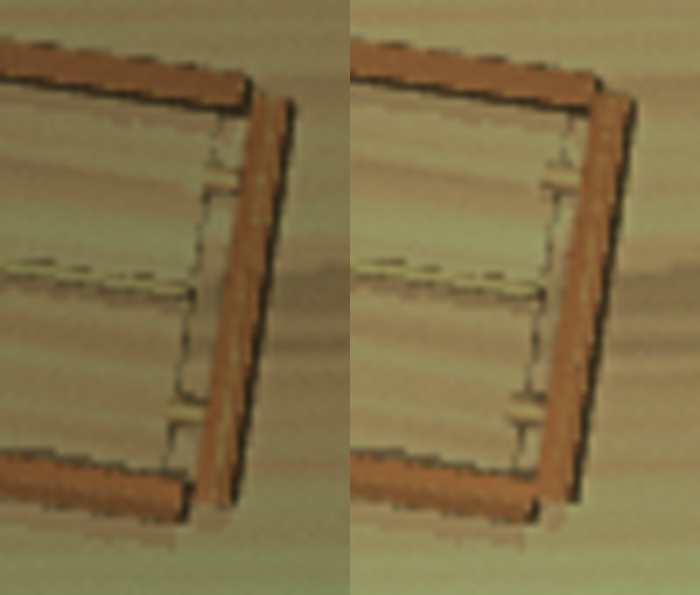

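Emit:
move_arm([
  [0.005, -0.037, -0.12, 0, 0, 0],
  [0.005, -0.037, -0.25, 0, 0, 0],
  [0.005, -0.037, -0.38, 0, 0, 0],
  [0.005, -0.037, -0.47, 0, 0, 0],
  [0.005, -0.037, -0.52, 0, 0, 0],
  [0.005, -0.037, -0.52, 0, 0, 0],
  [0.005, -0.037, -0.52, 0, 0, 0],
])

```text
t: 24.4
tool_pos: [0.4724, -0.3486, 0.0382]
tool_rot: [0.161, 1.564, -0.162]
contact_force: [-0.6, 0.0, -1.7]
opening: 0.0128
```

Emit:
move_arm([
  [0, 0, -0.008, 0, 0, 0],
  [0, 0, -0.016, 0, 0, 0],
  [0, 0, -0.016, 0, 0, 0],
  [0, 0, -0.016, 0, 0, 0],
])

```text
t: 24.9
tool_pos: [0.4721, -0.3482, 0.0357]
tool_rot: [0.161, 1.565, -0.162]
contact_force: [0.1, 0.2, -2.0]
opening: 0.012
```

```bash
python3 st.py
```

```text
t24.90 pos [ 0.4721 -0.3482  0.0357] yaw -0.2058 tilt -0.0001 0.0001 X 0.5228 Y -0.2659 sqorigin X 0.5130 Y -0.2549 F world [ 0.11  0.2  -1.99] Ftray x 0.08 y 0.22 tq [-0.009  0.047  0.004] op 0.012
```

Emit:
move_arm([
  [0, 0, -0.004, 0, 0, 0],
  [0, 0, -0.008, 0, 0, 0],
  [0, 0, -0.012, 0, 0, 0],
  [0, 0, -0.012, 0, 0, 0],
])

```text
t: 25.4
tool_pos: [0.472, -0.3482, 0.0341]
tool_rot: [0.162, 1.565, -0.162]
contact_force: [0.5, 1.2, -1.5]
opening: 0.0125
```

Emit:
move_arm([
  [0, 0, -0.004, 0, 0, 0],
  [0, 0, -0.008, 0, 0, 0],
  [0, 0, -0.008, 0, 0, 0],
])

```text
t: 25.78
tool_pos: [0.472, -0.3482, 0.0331]
tool_rot: [0.162, 1.565, -0.162]
contact_force: [-0.7, 0.1, -2.0]
opening: 0.0128
```

```bash
python3 st.py
```

```text
t25.77 pos [ 0.472  -0.3482  0.0331] yaw -0.2058 tilt 0.0 -0.0001 X 0.5228 Y -0.2659 sqorigin X 0.5130 Y -0.2549 F world [-0.66  0.12 -2.03] Ftray x -0.67 y 0.01 tq [0.008 0.094 0.063] op 0.0128
```

Emit:
move_arm([
  [0, 0, -0.004, 0, 0, 0],
  [0, 0, -0.004, 0, 0, 0],
])

```text
t: 26.02
tool_pos: [0.4721, -0.3482, 0.033]
tool_rot: [0.161, 1.565, -0.162]
contact_force: [-1.7, 1.6, 0.9]
opening: 0.0127
```

```bash
python3 st.py
```

```text
t26.02 pos [ 0.4721 -0.3482  0.033 ] yaw -0.2057 tilt -0.0 -0.0001 X 0.5228 Y -0.2660 sqorigin X 0.5130 Y -0.2550 F world [-1.7   1.63  0.89] Ftray x -1.94 y 1.33 tq [ 0.109  0.205 -0.02 ] op 0.0127
```

Emit:
move_arm([
  [0, 0, -0.004, 0, 0, 0],
  [0, 0, -0.004, 0, 0, 0],
])

```text
t: 26.28
tool_pos: [0.472, -0.3482, 0.033]
tool_rot: [0.162, 1.565, -0.161]
contact_force: [-4.6, 2.3, 6.5]
opening: 0.0125
```

```bash
python3 st.py
```

```text
t26.27 pos [ 0.472  -0.3482  0.033 ] yaw -0.2057 tilt 0.0001 -0.0003 X 0.5228 Y -0.2660 sqorigin X 0.5130 Y -0.2550 F world [-4.64  2.28  6.46] Ftray x -4.95 y 1.48 tq [ 0.388  0.517 -0.033] op 0.0125
```

Emit:
move_arm([
  [0, 0, 0.003, 0, 0, 0],
  [0, 0, 0.003, 0, 0, 0],
  [0, 0, 0.003, 0, 0, 0],
  [0, 0, 0.003, 0, 0, 0],
  [0, 0, 0.003, 0, 0, 0],
  [0, 0, 0.003, 0, 0, 0],
  [0, 0, 0.003, 0, 0, 0],
  [0, 0, 0.003, 0, 0, 0],
], gripper=0)

```text
t: 27.28
tool_pos: [0.4721, -0.3482, 0.0326]
tool_rot: [0.162, 1.565, -0.162]
contact_force: [-0.1, -0.2, -1.0]
opening: 0.0855
```

```bash
python3 st.py
```

```text
t27.27 pos [ 0.4721 -0.3482  0.0326] yaw -0.2057 tilt -0.0 0.0001 X 0.5228 Y -0.2659 sqorigin X 0.5130 Y -0.2549 F world [-0.15 -0.17 -1.05] Ftray x -0.11 y -0.19 tq [-0.021 -0.013  0.052] op 0.0855
```

Emit:
move_arm([
  [0, 0, 0.1, 0, 0, 0],
  [0, 0, 0.25, 0, 0, 0],
  [0, 0, 0.5, 0, 0, 0],
  [0, 0, 0.8, 0, 0, 0],
  [0, 0, 1, 0, 0, 0],
  [0, 0, 1, 0, 0, 0],
])

```text
t: 28.02
tool_pos: [0.4737, -0.3497, 0.157]
tool_rot: [0.158, 1.559, -0.165]
contact_force: [-0.8, -0.2, -0.0]
opening: 0.0853
```

Emit:
move_arm([
  [-0.3, 0.3, 0.2, 0, 0, 0],
  [-0.6, 0.6, 0.4, 0, 0, 0],
  [-1, 1, 0.4, 0, 0, 0],
  [-1, 1, 0.4, 0, 0, 0],
])

```text
t: 28.52
tool_pos: [0.3495, -0.2254, 0.1986]
tool_rot: [0.162, 1.566, -0.16]
contact_force: [0.5, 0.0, -0.1]
opening: 0.0855
```

Emit:
move_arm([
  [0, 0.5, 0, 0, 0, 0],
  [0, 1, 0, 0, 0, 0],
  [0, 1, 0, 0, 0, 0],
  [0, 1, 0, 0, 0, 0],
  [0, 1, 0, 0, 0, 0],
])

```text
t: 29.15
tool_pos: [0.3521, -0.1092, 0.2004]
tool_rot: [0.163, 1.565, -0.163]
contact_force: [0.2, -0.4, 0.8]
opening: 0.0857
```

```bash
python3 - <<'E'
from st import *
st()
d=cap("side","pics/side10.png");d2=cap("top","pics/top10.png")
a=cv2.resize(d["frame"][220:380,200:400,::-1],(400,320),interpolation=cv2.INTER_CUBIC)
b=cv2.resize(d2["frame"][:,:,::-1],(400,300),interpolation=cv2.INTER_CUBIC)
b=cv2.copyMakeBorder(b,0,20,0,0,cv2.BORDER_CONSTANT)
cv2.imwrite("pics/c10.png",np.hstack([a,b]))
E
```

```text
t29.15 pos [ 0.3521 -0.1092  0.2004] yaw -0.2076 tilt -0.0 -0.0007 X 0.3653 Y -0.0499 sqorigin X 0.3555 Y -0.0389 F world [ 0.19 -0.41  0.76] Ftray x 0.25 y -0.38 tq [-0.066  0.03   0.034] op 0.0857
```

View pics/c10.png

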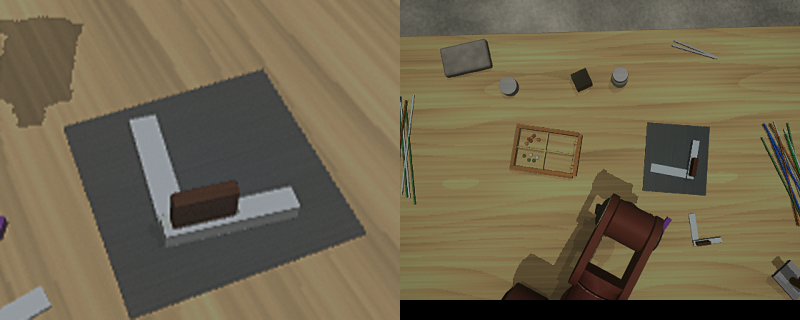

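```bash
python3 -c "
from st import *
st(); print(finish_job())"
```

```text
t29.25 pos [ 0.352  -0.1092  0.2004] yaw -0.2080 tilt 0.0001 -0.0008 X 0.3652 Y -0.0499 sqorigin X 0.3554 Y -0.0389 F world [-0.62  0.46 -0.72] Ftray x -0.68 y 0.36 tq [-0.064 -0.028  0.007] op 0.0851
the job is handed in; nothing more can be done
None
```

I gripped the larger grey square by its handle and felt for the front rail. I then pushed the end rail about 3.5 mm until the force rose sharply at its stop. I held the square on both rails for about 2 s, set it back flat on the plate, let go and backed the arm away. The job was handed in at t = 29 s of the 72 s allowed.

**Pressing:** the wrist read about 10–11 N towards the front rail and 9 N towards the end rail throughout the hold. These are total wrist forces, and friction on the other face is mixed in. I put the true force on each face at roughly 7–12 N, and at most about 14 N on the front rail. There was also an unexplained upward force of about 9 N during the press, which I put down to friction on the two rails. The square leaned about 0.017 rad, against a limit of 0.07.

**Last pictures:** comparing top views from before and after the press, the end rail sits tight against the rail ends. The square lies flat and free on the plate, and the jar, black block and tin look undisturbed. I judged the bystanders and the square's final resting place by eye, without measuring them.

**Failed check:** one automatic edge fit for the square's tilt failed. I replaced it with readings taken column by column from the image, which gave the 0.017 rad figure.

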